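# Loosen a settled resin bottle and start it on the shaker

### The job

The bed in the narrow-necked, medium-height capped bottle (the stout one with shoulders, not the slim tall one and not the squat jar) has settled. Pick the bottle up, turn it upside down in the air and hold it so for about a second, then set it gently upright inside the low metal collar on the shaker, let go, and only then push the shaker's toggle lever all the way over, away from the robot. Leave the jar, the slim bottle and the beaker standing where they are.

Things in the scene. Friction and masses are not known exactly. Their poses are not given: they have to be found in the camera images.
- bottle: the bottle to handle: closed amber bottle, white cap, 150 mm high, 0.25 to 0.5 kg. Origin: centre of its underside; z axis runs up through the cap. Body 58 mm in diameter up to 98 mm high, cone shoulder, neck 32 mm at 110 to 122 mm, cap 40 mm in diameter from 122 to 150 mm. Stands upright on the bench in one of three places, beside the slim bottle and the beaker.
- collar: low plain aluminium ring fixed on the shaker's platform, inner diameter 82 mm, outer 94 mm, 12 mm high. Origin: centre of its underside, on the platform, 70 mm above the bench: the bottle's underside belongs here.
- shaker: bench shaker: white box 230 mm (x) by 360 mm (y), fixed to the bench. Origin: centre of its underside. Black rubber platform, 70 mm above the bench, over all but the +y end (58 mm high), which bears the lever, 135 mm from the origin along the shaker's +y. Collar and jar stand side by side on the platform, either way round, 135 mm apart.
- switch (a joint): angle of the shaker's black toggle lever: 0 leaning 0.5 rad towards the robot (shaker's -x), 1.0 leaning 0.5 rad away (shaker's +x), 0.5 upright. It stays where it is left.
- switch_tip (a point): centre of the 26 mm ball on the lever's free end, 75 mm from its pivot, which lies 80 mm above the bench; it swings in the shaker's x-z plane
- jar: squat closed amber jar 76 mm in diameter, 95 mm high, standing on the shaker's platform beside the collar: leave it. Origin: centre of its underside.
- slim: slim tall closed amber bottle, 44 mm in diameter, 170 mm high, on the bench: leave it. Origin: centre of its underside.
- beaker: open glass beaker 70 mm in diameter, 95 mm high, on the bench: leave it. Origin: centre of its underside.
There are look-alikes about, which are no part of the job. What is shaped like the bottle but green or turquoise is not meant.

How it is judged:
By the outcome, as a careful person would: the job done as asked, in the order asked, and still so for the second after the job is handed in, with the robot touching nothing.
It also fails if it takes over 64 s, if anything falls off the work surface, if the arm or the gripper's body presses on something with over 40 N, if the wrist force passes 120 N, or if a joint passes its speed limit or range.

### The arm

A 6-joint arm with a two-finger parallel gripper is mounted at the origin on the work surface. World frame = base frame: x ahead of the robot, y to its left, z up, the work surface at z = 0. Lengths are in m, angles in rad, forces in N, time in s.
With the tool pointing down it reaches from about 0.425 to 0.95 m from the base axis. Payload 3.5 kg.
Tool frame: the origin (TCP) lies on the centre line of the jaws, within the pads' length; the fingertips stand 14 mm ahead of it and the grasp point (between the pads) lies 5 mm behind it; z points along the fingers, y is the line along which they close (so a half turn about z gives the same grasp; the last joint's range is limited). The gripper opens to 85 mm and grips with 20 to 120 N. Pads are 22 mm wide; open, the fingers measure 114 mm over their backs; the gripper's body (76 mm by 85 mm) begins 54 mm behind the grasp point. The pads swing forward as they close: fully open they stand 13 mm farther back than shut.
Start: joints at [-1.383, 0.286, 1.577, -0, 1.279, -0.15], TCP at [0.224, -0.637, 0.245] pointing down, gripper open.
Joint ranges: [-2.77, 2.77], [-0.9, 2.22], [0.21, 2.48], [-1.53, 4.67], [0.24, 2.81], [-2.84, 2.84]. Speed limits (rad/s): [2.79, 2.79, 3.14, 3.14, 3.14, 3.14].

### API

Orientations are given as a 3x3 rotation matrix whose columns are the frame's x, y, z axes.
In Python, from rig import get_obs, get_image, camera_params, sign_off gives the robot as it stands.
- The arm moves only by the tool play_rows, never from a script. Its argument "rows" is one flat list of numbers, 7 for each row, row after row: the opening, from 0 (shut) to 1 (fully open), then the shift along the tool's x, y, z in m, then the turn, a rotation vector about the tool's x, y, z in degrees. A call has 1 to 5 rows; each row shifts and turns the commanded pose from where the row before left it, along the tool's axes as they then stand; what a row does not reach is not made up. A row lasts 1/8 s, in which the tool goes at most 62.5 mm and 10.7 degrees, less where a joint would pass 70% of its speed; a pose out of reach is approached as far as the arm can. A call is refused whole if a number of a shift passes 0.0625 or a number of a turn 10.7, either way. A call with a gripper value outside its range is refused whole. The fingers move at their own pace and stop on an object; the grip force is fixed at half the most. Time passes only in rows, so rows that do not move let the fingers close. It gives the time, the measured TCP pose, the force, the opening and the grip force at its end, in the units of the state.
- get_obs(): the state, without advancing time (a new reading comes with each control period).
- get_image(name): name is "scene" or "top" or "wrist"; returns (picture, depth): 480x640x3 uint8, red, green, blue; 480x640 float32, m along the optical axis (not along the pixel's ray), 0 where there is no reading.
- camera_params(name): a dict with "fx", "fy", "cx", "cy" (pixels), "R" (3x3) and "t" (3): a world point X has camera coordinates R X + t; the wrist camera has in their place "T_tool_cam" (4x4, takes a point from camera to tool coordinates, whose origin is the TCP and whose axes are the flange's). Camera axes: x right, y down, z forward; pixel columns grow to the right and rows downward; lengths in m; the calibration is good to about 2 mm. A picture is of the moment at which its call begins: read the wrist's pose just before it. camera_params takes no time and is no camera call.
- sign_off(): hands the job in; it is judged then, once.
The state is a dict: "clock": time; "qpos": joint angles; "joint_vel": joint speeds; "effort": joint torques, N m; "tcp_pos": TCP position; "ee_rot": TCP orientation; "force": force on the tool from outside, world axes, zero at the start; "torque": the same for the moment, N m; "width": opening from 0.0 (shut) to 1.0 (fully open); "grip_force": force on a finger pad.
Only numpy, scipy, OpenCV 4.12 (cv2) and the standard library are available. Lean on these libraries where they do the work, as an engineer would, in place of code of your own. Each camera call takes 0.05 s, during which the arm holds its last target. There are 200 camera calls.

## Working session

There is one attempt and no reset: what is moved stays moved. The work goes in short steps, Python scripts to look and compute and a tool call to move; the robot and the scene stay as the last step left them, time stands still between calls to the robot, and variables do not carry over. Pictures are saved under pics/ and viewed, at most 10 in all, crops included, and the job is handed in when it is done.

Besides the shell and the picture viewer there is one more tool, called as a command line: name --argument value ..., lists and objects as JSON in quotes. play_rows: Moves the arm, as the interface text tells. Its arguments: {"type":"object","properties":{"rows":{"type":"array","items":{"type":"number"}}},"required":["rows"]}

```bash
mkdir -p pics; ls
python3 - <<'E'
from rig import *
import cv2,numpy as np
o=get_obs();print(o['clock'],o['tcp_pos'],np.round(o['ee_rot'],3).tolist(),o['width'])
for n in("scene","top"):
    p,d=get_image(n);cv2.imwrite(f"pics/{n}1.png",p[:,:,::-1]);np.save(f"pics/{n}_d.npy",d)
    c=camera_params(n);print(n,{k:np.round(v,3).tolist() for k,v in c.items()})
print(camera_params("wrist"))
E
```

```text
pics
0.0 [ 0.22363766 -0.63621505  0.24391966] [[0.943, 0.331, -0.0], [0.331, -0.943, 0.002], [0.0, -0.002, -1.0]] 1.0052613511044592
scene {'fx': 542.47, 'fy': 542.47, 'cx': 317.194, 'cy': 238.735, 'R': [[-0.598, 0.802, -0.003], [0.621, 0.461, -0.634], [-0.507, -0.381, -0.773]], 't': [0.242, -0.266, 1.579]}
top {'fx': 532.32, 'fy': 532.32, 'cx': 323.7, 'cy': 245.022, 'R': [[0.016, -1.0, 0.012], [-0.984, -0.017, -0.175], [0.175, -0.009, -0.985]], 't': [0.075, 0.523, 1.156]}
{'fx': 394.0631282214465, 'fy': 394.0631282214465, 'cx': 323.5800624094495, 'cy': 245.7169017606383, 'T_tool_cam': array([[ 1.24069036e-03, -9.44336228e-01, -3.28979556e-01,
         8.43797106e-02],
       [ 9.99998716e-01,  8.37864511e-04,  1.36623369e-03,
        -2.15688587e-04],
       [-1.01454367e-03, -3.28980829e-01,  9.44336055e-01,
        -1.28140096e-01],
       [ 0.00000000e+00,  0.00000000e+00,  0.00000000e+00,
         1.00000000e+00]])}
```

View pics/scene1.png

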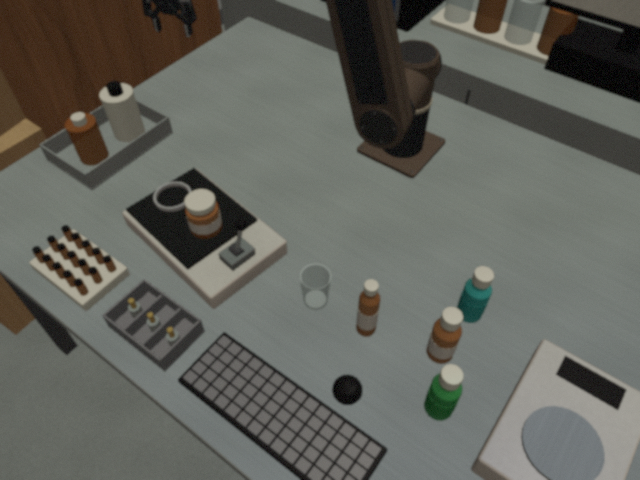

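View pics/top1.png

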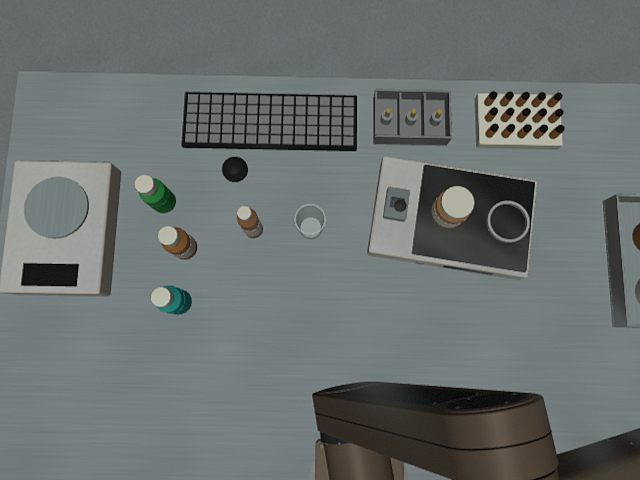

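The scene view shows these candidates:
- **Amber, on the bench:** scene (445,335), top (175,240). Shouldered, with a white cap.
- **Turquoise look-alike:** scene (475,293).
- **Green look-alike:** scene (443,392).
- **Slim bottle:** scene (368,308).
- **Amber, in the far tray:** scene (85,138), not on the bench beside the slim bottle and beaker.

The amber bottle on the bench fits the description. In the top view the collar is at (508,221), the jar at (455,205) and the lever at (400,205).

```bash
cat > h.py <<'E'
import numpy as np,cv2
from rig import *
def cloud(n,d):
    c=camera_params(n);v,u=np.mgrid[:480,:640]
    P=np.stack([(u-c['cx'])/c['fx']*d,(v-c['cy'])/c['fy']*d,d],-1)
    if n=="wrist":
        o=get_obs();T=c['T_tool_cam'];P=P@T[:3,:3].T+T[:3,3]
        return P@np.array(o['ee_rot']).T+o['tcp_pos']
    return (P-c['t'])@np.array(c['R'])
def circ(xy):
    A=np.c_[2*xy,np.ones(len(xy))];s=np.linalg.lstsq(A,(xy**2).sum(1),rcond=None)[0]
    return np.round(s[:2],4),round(float(np.sqrt(s[2]+s[:2]@s[:2])),4),len(xy)
E
python3 - <<'E'
from h import *
im=cv2.imread("pics/scene1.png")
cv2.imwrite("pics/crop1.png",cv2.resize(im[240:430,330:520],(600,600),interpolation=3))
W={n:cloud(n,np.load(f"pics/{n}_d.npy")) for n in("top","scene")}
def reg(n,u,v,r,z0,z1):
    P=W[n][v-r:v+r,u-r:u+r].reshape(-1,3);return P[(P[:,2]>z0)&(P[:,2]<z1)]
def mid(P): return np.round((P.min(0)+P.max(0))/2,4),np.round(np.ptp(P,axis=0),3),len(P)
for nm,u,v,z0,z1 in(("bottle",175,240,.143,.158),("green",152,188,.143,.158),("turq",168,298,.143,.158),("slim",246,217,.16,.18),("jar",455,203,.158,.175),("collar",508,221,.077,.09),("beaker",310,221,.085,.1)):
    P=reg("top",u,v,28,z0,z1);print(nm,mid(P),P[:,:2].mean(0).round(4))
    if nm=="collar":
        c=P[:,:2].mean(0);print(circ(P[:,:2]))
for n,u,v in(("top",400,205),("scene",239,233)):
    P=reg(n,u,v,25,.105,.2);print("lever",n,P.mean(0),mid(P))
# shaker edges: top surface white part
P=W["top"][150:285,360:545].reshape(-1,3);P=P[(P[:,2]>.05)&(P[:,2]<.078)]
r=cv2.minAreaRect((P[:,:2]*1000).astype(np.float32));print("shaker",r)
E
```

```text
bottle (array([0.5166, 0.4072, 0.1497]), array([0.038, 0.039, 0.013]), 300) [0.5166 0.4065]
green (array([0.6266, 0.4628, 0.1499]), array([0.04 , 0.038, 0.013]), 286) [0.6259 0.463 ]
turq (array([0.3908, 0.4124, 0.1497]), array([0.037, 0.039, 0.013]), 312) [0.3906 0.4117]
slim (array([0.5626, 0.2493, 0.1684]), array([0.028, 0.028, 0.015]), 163) [0.5622 0.2489]
jar (array([ 0.5952, -0.1892,  0.1651]), array([0.067, 0.067, 0.014]), 837) [ 0.5946 -0.1887]
collar (array([ 0.5756, -0.3227,  0.0834]), array([0.118, 0.094, 0.013]), 383) [ 0.5755 -0.3234]
(array([ 0.5751, -0.3223]), 0.044, 383)
beaker (array([0.5696, 0.1161, 0.0927]), array([0.069, 0.068, 0.014]), 223) [0.5718 0.1161]
lever top [ 0.58678887 -0.07101101  0.15977578] (array([ 0.5879, -0.0712,  0.1586]), array([0.023, 0.023, 0.018]), 120)
lever scene [ 0.59068092 -0.10063652  0.1378272 ] (array([ 0.586 , -0.1134,  0.1368]), array([0.047, 0.111, 0.063]), 273)
shaker ((592.1497802734375, -209.3797607421875), (360.4195251464844, 231.17442321777344), 81.52499389648438)
```

View pics/crop1.png

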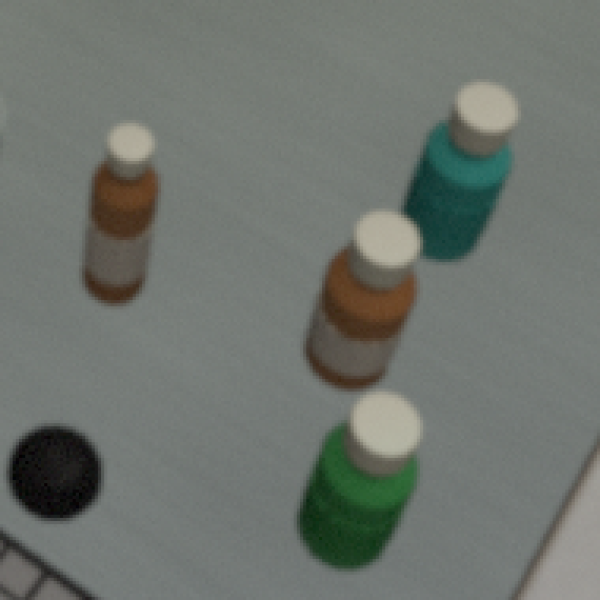

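The crop confirms the target: the shouldered amber bottle at scene (445,335), world about (0.516, 0.407). The turquoise and green ones flank it, and the slim one is apart. Next I'll swing the arm round at height.

play_rows --rows '[1,0.06,-0.003,-0.016,0,0,-5.3,1,0.06,-0.003,-0.016,0,0,-5.3,1,0.06,-0.003,-0.016,0,0,-5.3,1,0.06,-0.003,-0.016,0,0,-5.3,1,0.06,-0.003,-0.016,0,0,-5.3]'

```text
clock: 0.72
tcp_pos: [0.4753, -0.474, 0.325]
ee_rot: [[0.694, 0.72, -0.001], [0.72, -0.694, 0.001], [0.0, -0.001, -1.0]]
force: [1.0, -0.5, 0.4]
width: 1.0
grip_force: 0.0
```

play_rows --rows '[1,0.06,-0.003,0,0,0,-5.3,1,0.06,-0.003,0,0,0,-5.3,1,0.06,-0.003,0,0,0,-5.3,1,0.06,-0.003,0,0,0,-5.3,1,0.06,-0.003,0,0,0,-5.3]'

```text
clock: 1.35
tcp_pos: [0.6265, -0.2173, 0.3244]
ee_rot: [[0.3, 0.954, -0.001], [0.954, -0.3, 0.001], [0.0, -0.001, -1.0]]
force: [0.3, -1.0, -0.6]
width: 1.0
grip_force: 0.0
```

play_rows --rows '[1,0,0,0,0,0,0]'

```text
clock: 1.48
tcp_pos: [0.627, -0.215, 0.3247]
ee_rot: [[0.297, 0.955, -0.001], [0.955, -0.297, 0.001], [0.001, -0.001, -1.0]]
force: [0.4, -0.9, 0.4]
width: 0.999
grip_force: 0.0
```

```bash
cat > ob.py <<'E'
from h import *
import json
o=get_obs();print(o['clock'],np.round(o['qpos'],4).tolist(),np.round(o['tcp_pos'],4).tolist(),np.round(o['ee_rot'],3).tolist(),np.round(o['force'],1),o['width'],o['grip_force'])
open('log.jsonl','a').write(json.dumps([list(map(float,o['qpos'])),list(map(float,o['tcp_pos'])),np.array(o['ee_rot']).tolist()])+'\n')
E
python3 ob.py
```

```text
1.475 [-0.4835, 0.2134, 1.5203, 0.0008, 1.4091, -0.1817] [0.627, -0.215, 0.3247] [[0.297, 0.955, -0.001], [0.955, -0.297, 0.001], [0.001, -0.001, -1.0]] [ 0.4 -0.9  0.4] 0.9988307112651638 0.0
```

play_rows --rows '[1,0,0,-0.03,0,10,0,1,0,0,-0.03,0,10,0,1,0,0,0,0,10,0,1,0,0,0,0,10,0,1,0,0,0,0,0,0]'

```text
clock: 2.1
tcp_pos: [0.623, -0.2272, 0.3815]
ee_rot: [[0.239, 0.951, 0.194], [0.728, -0.308, 0.613], [0.643, -0.006, -0.766]]
force: [0.1, 0.3, -0.2]
width: 1.001
grip_force: 0.0
```

```bash
python3 ob.py
```

```text
2.1 [-0.719, 0.2652, 1.4559, 0.6366, 1.7115, -0.4073] [0.623, -0.2272, 0.3815] [[0.239, 0.951, 0.194], [0.728, -0.308, 0.613], [0.643, -0.006, -0.766]] [ 0.1  0.3 -0.2] 1.0010699463443107 0.0
```

```bash
python3 - <<'E'
import json
json_l=json.dumps([[-1.383,.286,1.577,0,1.279,-.15],[0.22363766,-0.63621505,0.24391966],[[0.943,0.331,0],[0.331,-0.943,0.002],[0,-0.002,-1]]])
s=open('log.jsonl').read();open('log.jsonl','w').write(json_l+'\n'+s)
E
cat > kin.py <<'E'
import numpy as np,json
from scipy.spatial.transform import Rotation as Ro
from scipy.optimize import least_squares
rz=lambda a:Ro.from_euler('z',a).as_matrix(); ry=lambda a:Ro.from_euler('y',a).as_matrix()
def fk(q,k):
    a0,d,h,L1,L2,ax,Lt,dw=k[:8]
    R1=rz(q[0]);A=R1@ry(q[1]);B=R1@ry(q[1]+q[2]);C=B@rz(q[3])@ry(q[4]);R=C@rz(q[5])@rz(k[8])
    p=R1@[a0,d,h]+A@[0,0,L1]+B@[ax,0,L2]+R@[0,0,Lt]+C@[0,dw,0]
    return p,R
D=[json.loads(l) for l in open('log.jsonl')]
def fit():
    k0=np.array([0,.1,.18,.5,.54,0,.26,0,np.pi/2])
    f=lambda k:np.concatenate([np.r_[(fk(q,k)[0]-p)*10,(fk(q,k)[1]-np.array(R)).ravel()] for q,p,R in D]+[(k-k0)*1e-3])
    return least_squares(f,k0)
E
python3 - <<'E'
from kin import *
s=fit();print(s.x.round(4))
for q,p,R in D:
    P,Q=fk(q,s.x);print((P-p).round(4),np.abs(Q-R).max().round(4))
E
```

```text
[-1.1300e-02  1.0110e-01  2.4280e-01  4.4240e-01  5.8410e-01  2.0800e-02
  2.3520e-01 -2.0000e-04  1.5709e+00]
[-0. -0.  0.] 0.0016
[0. 0. 0.] 0.0001
[ 0. -0. -0.] 0.0001
```

```bash
cat >> kin.py <<'E'
lo=np.array([-2.77,-.9,.21,-1.53,.24,-2.84]);hi=np.array([2.77,2.22,2.48,4.67,2.81,2.84])
def Rt(psi,al,flip=0):
    z=np.array([np.cos(psi)*np.cos(al),np.sin(psi)*np.cos(al),-np.sin(al)])
    x=np.array([np.cos(psi)*np.sin(al),np.sin(psi)*np.sin(al),np.cos(al)])*(1-2*flip)
    return np.c_[x,np.cross(z,x),z]
def ik(p,R,k,seeds):
    best=None
    for s in seeds:
        f=lambda q:np.r_[(fk(q,k)[0]-p)*5,(fk(q,k)[1]-R).ravel()]
        r=least_squares(f,np.clip(s,lo+.01,hi-.01),bounds=(lo,hi))
        if r.cost<1e-7:
            m=np.minimum(r.x-lo,hi-r.x).min()
            if best is None or m>best[0]: best=(m,r.x)
    return best
E
cat > t.py <<'E'
from kin import *
k=fit().x
rng=np.random.default_rng(0)
seeds=[np.r_[a,.6,2,b,1.3,c] for a in(-.8,.2) for b in(1,2,3) for c in(-2,0,2)]
g=.005
for nm,p,psis in(("bot",[.516,.407,.083],(40,55,70)),("col",[.575,-.3225,.155],(-10,15,40,65)),("air",[.516,.3,.35],(40,55))):
  for ps in psis:
    for al in(0,15):
      for fl in((0,1) if nm=="air" else (0,)):
        R=Rt(np.radians(ps),np.radians(al*(1-2*fl)),fl)
        # R with flip: bottle axis stays -x
        b=ik(np.array(p)+R[:,2]*g,R,k,seeds)
        if b is None: print(nm,ps,al,fl,None);continue
        q=b[1];w=np.array(p)+R[:,2]*(g-k[6])
        print(nm,ps,al,fl,"margin",round(b[0],2),q.round(2),"wrist",w.round(3))
E
python3 t.py
```

```text
bot 40 0 0 margin 0.25 [ 0.41  0.51  2.23  2.83  1.19 -1.45] wrist [0.34  0.259 0.083]
bot 40 15 0 margin 0.23 [ 0.42  0.36  2.25  2.76  0.8  -1.37] wrist [0.346 0.264 0.143]
bot 55 0 0 margin 0.28 [ 0.29  0.53  2.2   2.42  1.25 -1.3 ] wrist [0.384 0.218 0.083]
bot 55 15 0 margin 0.26 [ 0.3   0.38  2.22  2.29  0.91 -1.16] wrist [0.388 0.225 0.143]
bot 70 0 0 margin 0.36 [ 0.2   0.57  2.12  2.07  1.34 -1.17] wrist [0.437 0.191 0.083]
bot 70 15 0 margin 0.34 [ 0.21  0.43  2.14  1.91  1.05 -1.01] wrist [0.44  0.198 0.143]
col -10 0 0 margin 0.26 [-0.91  0.35  2.22  2.32  1.16 -1.17] wrist [ 0.348 -0.283  0.155]
col -10 15 0 margin 0.25 [-0.9   0.22  2.23  2.12  0.84 -0.96] wrist [ 0.356 -0.284  0.215]
col 15 0 0 margin 0.42 [-1.02  0.46  2.06  1.81  1.4  -0.96] wrist [ 0.353 -0.382  0.155]
col 15 15 0 margin 0.42 [-1.01  0.34  2.06  1.61  1.18 -0.8 ] wrist [ 0.36  -0.38   0.215]
col 40 0 0 margin 0.66 [-1.03  0.6   1.82  1.45  1.68 -0.86] wrist [ 0.399 -0.47   0.155]
col 40 15 0 margin 0.65 [-1.02  0.5   1.83  1.28  1.5  -0.77] wrist [ 0.405 -0.465  0.215]
col 65 0 0 margin 0.85 [-0.98  0.75  1.56  1.18  1.96 -0.82] wrist [ 0.478 -0.531  0.155]
col 65 15 0 margin 0.9 [-0.97  0.66  1.58  1.02  1.8  -0.81] wrist [ 0.481 -0.524  0.215]
air 40 0 0 margin 0.09 [ 0.15 -0.28  2.39  2.27  0.75 -0.85] wrist [0.34  0.152 0.35 ]
air 40 0 1 margin 0.09 [ 0.15 -0.28  2.39  2.27  0.75  2.29] wrist [0.34  0.152 0.35 ]
air 40 15 0 margin 0.16 [ 0.16 -0.35  2.32  1.74  0.53 -0.36] wrist [0.346 0.157 0.41 ]
air 40 15 1 margin 0.08 [ 0.16 -0.13  2.4   2.54  1.08  2.03] wrist [0.346 0.157 0.29 ]
air 55 0 0 margin 0.15 [ 0.03 -0.2   2.33  1.94  1.04 -0.66] wrist [0.384 0.111 0.35 ]
air 55 0 1 margin 0.15 [ 0.03 -0.2   2.33  1.94  1.04  2.48] wrist [0.384 0.111 0.35 ]
air 55 15 0 margin 0.21 [ 0.04 -0.27  2.27  1.58  0.87 -0.34] wrist [0.388 0.118 0.41 ]
air 55 15 1 margin 0.14 [ 0.04 -0.06  2.34  2.22  1.29  2.25] wrist [0.388 0.118 0.29 ]
```

```bash
cat > plan.py <<'E'
from kin import *
from rig import get_obs
k=fit().x
def plan(p1,R1,N,p0=None,R0=None,q0=None):
    if p0 is None:
        o=get_obs();p0,R0,q0=np.array(o['tcp_pos']),np.array(o['ee_rot']),np.array(o['qpos'])
    w=Ro.from_matrix(R0.T@R1).as_rotvec()/N;r=Ro.from_rotvec(w).as_matrix()
    S=sum(np.linalg.matrix_power(r,i) for i in range(N))
    s=np.linalg.solve(S,R0.T@(np.array(p1)-p0))
    s=s.round(4);wd=np.degrees(w).round(2)
    print(N,"rows:",s.tolist(),wd.tolist())
    r=Ro.from_rotvec(np.radians(wd)).as_matrix();p,R,q=p0,R0,q0;mg=9;ms=0;zs=[]
    for i in range(N):
        p=p+R@s;R=R@r;b=ik(p,R,k,[q])
        if b is None: print("  no ik at",i,p.round(3));return p,R,q
        ms=max(ms,(np.abs(b[1]-q)*8/[2.79,2.79,3.14,3.14,3.14,3.14]).max());mg=min(mg,b[0]);q=b[1];zs.append(p.round(2).tolist())
    print("  end",p.round(4),"q",q.round(2),"margin",round(mg,2),"speed",round(ms,2),zs[::max(1,N//4)]);return p,R,q
E
python3 - <<'E'
from plan import *
d=np.radians;h=np.array([.5,.866,0]);R=Rt(d(60),d(10))
s=plan([.47,.29,.30],R,15)
G=np.array([.516,.407,.083])+R[:,2]*.005
s=plan(G-.13*h,R,5,*s)
s=plan(G,R,4,*s)
E
```

```text
15 rows: [0.0101, -0.0233, 0.0268] [-0.72, 2.66, 0.39]
  end [0.4692 0.29   0.3001] q [-0.03 -0.28  2.41  1.68  1.06 -0.54] margin 0.07 speed 0.29 [[0.61, -0.2, 0.37], [0.57, -0.1, 0.33], [0.53, 0.0, 0.31], [0.51, 0.11, 0.29], [0.48, 0.22, 0.29]]
5 rows: [-0.0429, -0.0036, 0.0075] [-0.01, 0.0, 0.0]
  end [0.4535 0.2987 0.0823] q [-0.01  0.3   2.42  1.98  1.21 -1.18] margin 0.03 speed 0.4 [[0.47, 0.29, 0.26], [0.46, 0.29, 0.21], [0.46, 0.3, 0.17], [0.46, 0.3, 0.13], [0.45, 0.3, 0.08]]
4 rows: [0.0056, -0.0, 0.032] [0.0, 0.0, 0.0]
  end [0.5185 0.4113 0.0821] q [ 0.26  0.44  2.19  2.21  1.06 -1.16] margin 0.11 speed 0.23 [[0.47, 0.33, 0.08], [0.49, 0.35, 0.08], [0.5, 0.38, 0.08], [0.52, 0.41, 0.08]]
```

play_rows --rows '[1,0.0101,-0.0233,0.0268,-0.72,2.66,0.39,1,0.0101,-0.0233,0.0268,-0.72,2.66,0.39,1,0.0101,-0.0233,0.0268,-0.72,2.66,0.39,1,0.0101,-0.0233,0.0268,-0.72,2.66,0.39,1,0.0101,-0.0233,0.0268,-0.72,2.66,0.39]'

```text
clock: 2.72
tcp_pos: [0.5573, -0.0617, 0.3257]
ee_rot: [[0.206, 0.93, 0.305], [0.562, -0.368, 0.741], [0.801, 0.019, -0.599]]
force: [0.1, -1.3, 0.6]
width: 1.002
grip_force: 0.0
```

play_rows --rows '[1,0.0101,-0.0233,0.0268,-0.72,2.66,0.39,1,0.0101,-0.0233,0.0268,-0.72,2.66,0.39,1,0.0101,-0.0233,0.0268,-0.72,2.66,0.39,1,0.0101,-0.0233,0.0268,-0.72,2.66,0.39,1,0.0101,-0.0233,0.0268,-0.72,2.66,0.39]'

```text
clock: 3.35
tcp_pos: [0.5061, 0.1131, 0.2971]
ee_rot: [[0.153, 0.901, 0.405], [0.366, -0.433, 0.824], [0.918, 0.022, -0.396]]
force: [0.4, 0.3, 0.4]
width: 1.0
grip_force: 0.0
```

play_rows --rows '[1,0.0101,-0.0233,0.0268,-0.72,2.66,0.39,1,0.0101,-0.0233,0.0268,-0.72,2.66,0.39,1,0.0101,-0.0233,0.0268,-0.72,2.66,0.39,1,0.0101,-0.0233,0.0268,-0.72,2.66,0.39,1,0,0,0,0,0,0]'

```text
clock: 3.98
tcp_pos: [0.4732, 0.2584, 0.2977]
ee_rot: [[0.096, 0.878, 0.469], [0.198, -0.478, 0.856], [0.975, 0.011, -0.22]]
force: [0.7, 0.6, 0.6]
width: 1.0
grip_force: 0.0
```

```bash
python3 ob.py;python3 - <<'E'
from plan import *
for q,p,R in D: print((fk(q,k)[0]-p).round(4))
print(k.round(4))
from h import *
p,dd=get_image("wrist");cv2.imwrite("pics/w1.png",p[:,:,::-1]);P=cloud("wrist",dd)
m=(P[...,2]>.143)&(P[...,2]<.156)&(abs(P[...,0]-.516)<.04)&(abs(P[...,1]-.407)<.04)
q=P[m];print("cap",q.min(0),q.max(0),((q.min(0)+q.max(0))/2).round(4),len(q))
d=np.radians;h=np.array([.5,.866,0]);R=Rt(d(60),d(10))
G=np.array([.516,.407,.083])+R[:,2]*.005
s=plan(G-.10*h,R,6)
s=plan(G,R,4,*s)
E
```

```text
3.975 [-0.1221, -0.285, 2.4041, 1.5713, 1.1344, -0.5167] [0.4732, 0.2584, 0.2977] [[0.096, 0.878, 0.469], [0.198, -0.478, 0.856], [0.975, 0.011, -0.22]] [0.7 0.6 0.6] 0.9999136897465204 0.0
[-0.0001 -0.      0.0005]
[ 0.     -0.0001 -0.0005]
[0.0001 0.0003 0.0002]
[-0.     -0.0001 -0.0002]
[-3.0000e-03  1.0000e-01  2.4470e-01  4.4200e-01  5.7620e-01  2.3000e-02
  2.3620e-01  8.0000e-04  1.5709e+00]
cap [0.49762966 0.38641548 0.14303128] [0.53690062 0.42671603 0.15210854] [0.5173 0.4066 0.1476] 1280
6 rows: [-0.0334, -0.0066, 0.0163] [-0.19, 0.44, 0.15]
  end [0.4682 0.3245 0.0821] q [ 0.07  0.35  2.38  2.06  1.18 -1.2 ] margin 0.04 speed 0.35 [[0.47, 0.27, 0.26], [0.47, 0.28, 0.23], [0.47, 0.29, 0.19], [0.47, 0.3, 0.15], [0.47, 0.31, 0.12], [0.47, 0.32, 0.08]]
4 rows: [0.0044, 0.0, 0.0247] [-0.0, 0.01, 0.0]
  end [0.5184 0.4114 0.0823] q [ 0.26  0.45  2.2   2.22  1.07 -1.18] margin 0.14 speed 0.16 [[0.48, 0.35, 0.08], [0.49, 0.37, 0.08], [0.51, 0.39, 0.08], [0.52, 0.41, 0.08]]
```

play_rows --rows '[1,-0.0334,-0.0066,0.0163,-0.19,0.44,0.15,1,-0.0334,-0.0066,0.0163,-0.19,0.44,0.15,1,-0.0334,-0.0066,0.0163,-0.19,0.44,0.15,1,-0.0334,-0.0066,0.0163,-0.19,0.44,0.15,1,-0.0334,-0.0066,0.0163,-0.19,0.44,0.15]'

```text
clock: 4.65
tcp_pos: [0.4717, 0.3112, 0.1176]
ee_rot: [[0.087, 0.866, 0.493], [0.157, -0.5, 0.851], [0.984, 0.003, -0.18]]
force: [0.9, 0.2, 0.6]
width: 0.999
grip_force: 0.0
```

play_rows --rows '[1,-0.0334,-0.0066,0.0163,-0.19,0.44,0.15,1,0,0,0,0,0,0,1,0,0,0,0,0,0]'

```text
clock: 5.03
tcp_pos: [0.4707, 0.3232, 0.0836]
ee_rot: [[0.086, 0.864, 0.496], [0.148, -0.503, 0.852], [0.985, 0.0, -0.171]]
force: [-0.2, 0.1, 0.5]
width: 1.002
grip_force: 0.0
```

```bash
python3 ob.py;python3 - <<'E'
from plan import *
from h import *
p,dd=get_image("scene");cv2.imwrite("pics/s2.png",cv2.resize(p[180:420,300:580,::-1],(700,600)))
d=np.radians;R=Rt(d(60),d(10))
G=np.array([.517,.4068,.083])+R[:,2]*.005
s=plan(G,R,5)
E
```

```text
5.025 [0.0614, 0.3475, 2.3827, 2.057, 1.1861, -1.204] [0.4707, 0.3232, 0.0836] [[0.086, 0.864, 0.496], [0.148, -0.503, 0.852], [0.985, 0.0, -0.171]] [-0.2  0.1  0.5] 1.0023548234168633 0.0
5 rows: [0.003, -0.0004, 0.0199] [0.05, -0.04, 0.01]
  end [0.5197 0.4112 0.082 ] q [ 0.26  0.45  2.2   2.22  1.07 -1.18] margin 0.13 speed 0.13 [[0.48, 0.34, 0.08], [0.49, 0.36, 0.08], [0.5, 0.38, 0.08], [0.51, 0.39, 0.08], [0.52, 0.41, 0.08]]
```

View pics/s2.png

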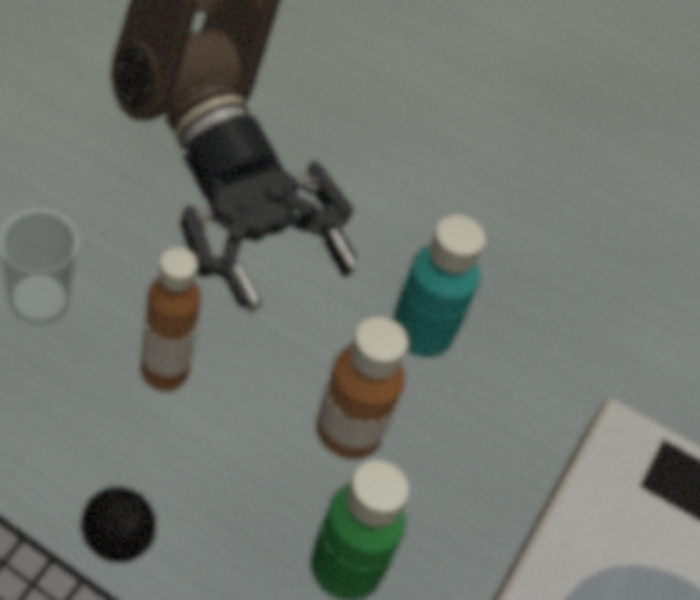

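The gripper, fingertips at (250,300) and (345,265), is aimed at the amber bottle at (360,390) and is clear of the slim bottle and the turquoise one. Advancing and gripping.

play_rows --rows '[1,0.003,-0.0004,0.02,0.05,-0.04,0,1,0.003,-0.0004,0.02,0.05,-0.04,0,1,0.003,-0.0004,0.02,0.05,-0.04,0,1,0.003,-0.0004,0.02,0.05,-0.04,0,1,0.003,-0.0004,0.02,0.05,-0.04,0]'

```text
clock: 5.7
tcp_pos: [0.5201, 0.4125, 0.0832]
ee_rot: [[0.085, 0.866, 0.492], [0.15, -0.5, 0.853], [0.985, 0.001, -0.172]]
force: [-0.2, 0.4, 0.5]
width: 1.001
grip_force: 0.0
```

play_rows --rows '[1,0,0,0,0,0,0,0,0,0,0,0,0,0,0,0,0,0,0,0,0,0,0,0,0,0,0,0,0,0,0,0,0,0,0]'

```text
clock: 6.32
tcp_pos: [0.5187, 0.4118, 0.0803]
ee_rot: [[0.089, 0.866, 0.492], [0.149, -0.5, 0.853], [0.985, -0.002, -0.174]]
force: [-1.3, -3.1, 4.5]
width: 0.658
grip_force: 63.7
```

play_rows --rows '[0,0,0,0,0,0,0,0,0,0,0,0,0,0]'

```text
clock: 6.58
tcp_pos: [0.5188, 0.4119, 0.0803]
ee_rot: [[0.089, 0.866, 0.492], [0.149, -0.5, 0.853], [0.985, -0.002, -0.174]]
force: [-0.9, -4.4, 5.3]
width: 0.661
grip_force: 63.7
```

```bash
python3 ob.py;python3 - <<'E'
from plan import *
d=np.radians;R=Rt(d(60),d(10))
o=get_obs();R0=np.array(o['ee_rot']);p=np.array(o['tcp_pos'])
print("up axis in tool",R0.T@[0,0,1])
p1,R1,q1=plan(p+[0,0,.06],R0,4)
p2,R2,q2=plan([.50,.20,.30],Rt(d(40),d(10)),10,p1,R1,q1)
E
```

```text
6.575 [0.2589, 0.4579, 2.2003, 2.223, 1.0744, -1.1841] [0.5188, 0.4119, 0.0803] [[0.089, 0.866, 0.492], [0.149, -0.5, 0.853], [0.985, -0.002, -0.174]] [-0.9 -4.4  5.3] 0.6605810775984464 63.73076945543289
up axis in tool [ 0.98481033 -0.00217791 -0.17361988]
4 rows: [0.0148, -0.0, -0.0026] [0.0, 0.0, 0.0]
  end [0.5189 0.4119 0.1404] q [ 0.26  0.31  2.23  2.16  1.   -1.07] margin 0.25 speed 0.11 [[0.52, 0.41, 0.1], [0.52, 0.41, 0.11], [0.52, 0.41, 0.13], [0.52, 0.41, 0.14]]
10 rows: [0.0126, 0.0119, -0.0203] [-1.97, 0.0, 0.34]
  no ik at 8 [0.505 0.22  0.284]
```

Run:
```python
from plan import *
o=get_obs();R0=np.array(o['ee_rot']);p=np.array(o['tcp_pos']);d=np.radians
p1,R1,q1=plan(p+[.03,0,.26],R0,13)
ax=R1.T@[.5,.866,0]
print("ax",ax)
for sg in(1,-1):
  A=R1@Ro.from_rotvec(sg*ax*d(89.9)).as_matrix()
  s=plan(p1,A,10,p1,R1,q1)
  s=plan(p1,A@Ro.from_rotvec(sg*ax*d(90)).as_matrix(),10,*s)
```

```text
13 rows: [0.0199, 0.002, -0.0023] [0.0, 0.0, 0.0]
  end [0.5495 0.412  0.3402] q [ 0.24 -0.03  2.12  1.83  0.82 -0.55] margin 0.27 speed 0.14 [[0.52, 0.41, 0.1], [0.53, 0.41, 0.16], [0.54, 0.41, 0.22], [0.54, 0.41, 0.28], [0.55, 0.41, 0.34]]
ax [1.73617091e-01 2.92423574e-04 9.84790851e-01]
10 rows: [0.0, 0.0, 0.0] [1.56, 0.0, 8.85]
  end [0.5495 0.412  0.3402] q [0.19 0.08 2.09 1.89 1.14 0.9 ] margin 0.36 speed 0.42 [[0.55, 0.41, 0.34], [0.55, 0.41, 0.34], [0.55, 0.41, 0.34], [0.55, 0.41, 0.34], [0.55, 0.41, 0.34]]
10 rows: [0.0, 0.0, 0.0] [1.57, 0.0, 8.87]
  end [0.5495 0.412  0.3402] q [0.24 0.1  2.16 2.25 1.14 2.23] margin 0.32 speed 0.35 [[0.55, 0.41, 0.34], [0.55, 0.41, 0.34], [0.55, 0.41, 0.34], [0.55, 0.41, 0.34], [0.55, 0.41, 0.34]]
10 rows: [0.0, 0.0, 0.0] [-1.56, -0.0, -8.85]
  end [0.5495 0.412  0.3402] q [ 0.31 -0.02  2.2   2.3   0.8  -2.48] margin 0.28 speed 0.52 [[0.55, 0.41, 0.34], [0.55, 0.41, 0.34], [0.55, 0.41, 0.34], [0.55, 0.41, 0.34], [0.55, 0.41, 0.34]]
10 rows: [0.0, 0.0, 0.0] [-1.56, -0.0, -8.87]
  no ik at 2 [0.55  0.412 0.34 ]
```

play_rows --rows '[0,0.02,0.002,-0.0023,0,0,0,0,0.02,0.002,-0.0023,0,0,0,0,0.02,0.002,-0.0023,0,0,0,0,0.02,0.002,-0.0023,0,0,0,0,0.02,0.002,-0.0023,0,0,0]'

```text
clock: 7.2
tcp_pos: [0.5289, 0.412, 0.1772]
ee_rot: [[0.095, 0.867, 0.49], [0.157, -0.499, 0.852], [0.983, -0.004, -0.183]]
force: [0.4, -0.2, -2.8]
width: 0.655
grip_force: 64.0
```

play_rows --rows '[0,0.02,0.002,-0.0023,0,0,0,0,0.02,0.002,-0.0023,0,0,0,0,0.02,0.002,-0.0023,0,0,0,0,0.02,0.002,-0.0023,0,0,0,0,0.02,0.002,-0.0023,0,0,0]'

```text
clock: 7.82
tcp_pos: [0.5413, 0.4123, 0.2773]
ee_rot: [[0.095, 0.866, 0.491], [0.157, -0.5, 0.852], [0.983, -0.004, -0.183]]
force: [0.3, -0.0, -3.5]
width: 0.659
grip_force: 64.0
```

play_rows --rows '[0,0.02,0.002,-0.0023,0,0,0,0,0.02,0.002,-0.0023,0,0,0,0,0.02,0.002,-0.0023,0,0,0,0,0,0,0,0,0,0]'

```text
clock: 8.32
tcp_pos: [0.5495, 0.4128, 0.3402]
ee_rot: [[0.089, 0.866, 0.492], [0.154, -0.5, 0.853], [0.984, -0.001, -0.178]]
force: [-0.3, 0.1, -3.5]
width: 0.659
grip_force: 64.0
```

```bash
python3 ob.py;python3 - <<'E'
from h import *
p,dd=get_image("scene");cv2.imwrite("pics/s3.png",p[:,:,::-1])
E
```

```text
8.325 [0.2445, -0.0341, 2.1222, 1.8242, 0.8206, -0.5446] [0.5495, 0.4128, 0.3402] [[0.089, 0.866, 0.492], [0.154, -0.5, 0.853], [0.984, -0.001, -0.178]] [-0.3  0.1 -3.5] 0.6588848042796833 63.976381570100784
```

View pics/s3.png

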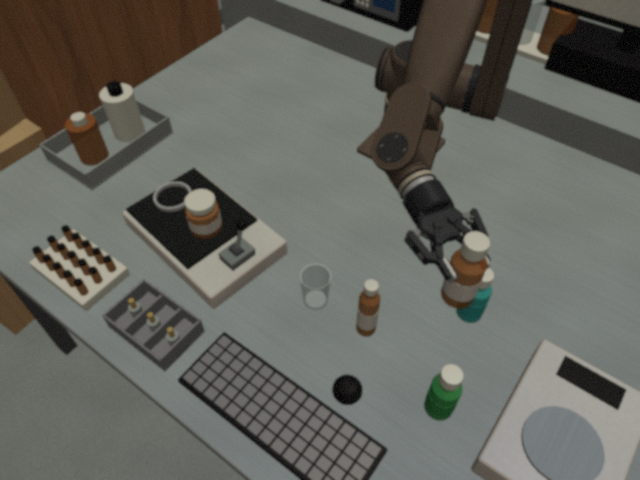

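The bottle is held at (467,270), lifted and upright. The green and turquoise bottles, the slim bottle and the beaker haven't moved. Now the flip, 20 rows, and a hold of about 1.2 s.

play_rows --rows '[0,0,0,0,1.56,0,8.86,0,0,0,0,1.56,0,8.86,0,0,0,0,1.56,0,8.86,0,0,0,0,1.56,0,8.86,0,0,0,0,1.56,0,8.86]'

```text
clock: 9.0
tcp_pos: [0.5487, 0.4127, 0.3369]
ee_rot: [[0.698, 0.604, 0.384], [-0.196, -0.355, 0.914], [0.689, -0.714, -0.129]]
force: [0.2, -0.1, -3.7]
width: 0.656
grip_force: 64.0
```

play_rows --rows '[0,0,0,0,1.56,0,8.86,0,0,0,0,1.56,0,8.86,0,0,0,0,1.56,0,8.86,0,0,0,0,1.56,0,8.86,0,0,0,0,1.56,0,8.86]'

```text
clock: 9.62
tcp_pos: [0.5488, 0.4128, 0.337]
ee_rot: [[0.94, -0.012, 0.342], [-0.342, -0.002, 0.94], [-0.01, -1.0, -0.006]]
force: [-0.3, 0.2, -3.7]
width: 0.658
grip_force: 64.1
```

play_rows --rows '[0,0,0,0,1.56,0,8.86,0,0,0,0,1.56,0,8.86,0,0,0,0,1.56,0,8.86,0,0,0,0,1.56,0,8.86,0,0,0,0,1.56,0,8.86]'

```text
clock: 10.25
tcp_pos: [0.5489, 0.4128, 0.3369]
ee_rot: [[0.682, -0.621, 0.387], [-0.2, 0.351, 0.915], [-0.704, -0.701, 0.116]]
force: [-0.1, 0.1, -2.7]
width: 0.663
grip_force: 64.1
```

play_rows --rows '[0,0,0,0,1.56,0,8.86,0,0,0,0,1.56,0,8.86,0,0,0,0,1.56,0,8.86,0,0,0,0,1.56,0,8.86,0,0,0,0,1.56,0,8.86]'

```text
clock: 10.88
tcp_pos: [0.5488, 0.4128, 0.3367]
ee_rot: [[0.075, -0.866, 0.494], [0.147, 0.5, 0.853], [-0.986, 0.009, 0.165]]
force: [-0.3, -0.4, -2.8]
width: 0.655
grip_force: 64.1
```

play_rows --rows '[0,0,0,0,0,0,0,0,0,0,0,0,0,0,0,0,0,0,0,0,0,0,0,0,0,0,0,0,0,0,0,0,0,0,0]'

```text
clock: 11.5
tcp_pos: [0.5496, 0.4129, 0.3406]
ee_rot: [[0.085, -0.866, 0.492], [0.148, 0.499, 0.854], [-0.985, 0.001, 0.171]]
force: [-0.2, -0.7, -3.3]
width: 0.662
grip_force: 64.1
```

```bash
python3 ob.py;python3 - <<'E'
from h import *
p,dd=get_image("scene");cv2.imwrite("pics/s4.png",cv2.resize(p[130:370,340:620,::-1],(700,600)))
E
```

```text
11.5 [0.244, 0.0996, 2.162, 2.2453, 1.1394, 2.2287] [0.5496, 0.4129, 0.3406] [[0.085, -0.866, 0.492], [0.148, 0.499, 0.854], [-0.985, 0.001, 0.171]] [-0.2 -0.7 -3.3] 0.6619395479146932 64.0696831047535
```

View pics/s4.png

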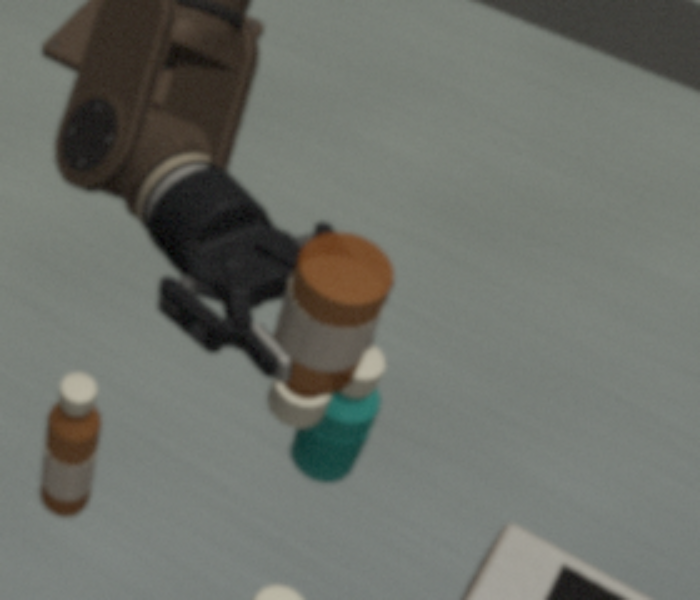

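The bottle is fully inverted in the view, with its base up at (345,275) and its cap down at (300,400). I'll hold a little longer, then turn it back.

play_rows --rows '[0,0,0,0,0,0,0,0,0,0,0,0,0,0,0,0,0,0,0,0,0,0,0,0,0,0,0,0,0,0,0,0,0,0,0]'

```text
clock: 12.18
tcp_pos: [0.5495, 0.4129, 0.3406]
ee_rot: [[0.084, -0.867, 0.492], [0.149, 0.499, 0.854], [-0.985, 0.001, 0.171]]
force: [0.2, 0.2, -2.0]
width: 0.659
grip_force: 64.1
```

play_rows --rows '[0,0,0,0,-1.56,0,-8.86,0,0,0,0,-1.56,0,-8.86,0,0,0,0,-1.56,0,-8.86,0,0,0,0,-1.56,0,-8.86,0,0,0,0,-1.56,0,-8.86]'

```text
clock: 12.8
tcp_pos: [0.5494, 0.4129, 0.3405]
ee_rot: [[0.691, -0.611, 0.385], [-0.2, 0.35, 0.915], [-0.694, -0.71, 0.119]]
force: [0.5, -0.0, -2.6]
width: 0.656
grip_force: 64.1
```

play_rows --rows '[0,0,0,0,-1.56,0,-8.86,0,0,0,0,-1.56,0,-8.86,0,0,0,0,-1.56,0,-8.86,0,0,0,0,-1.56,0,-8.86,0,0,0,0,-1.56,0,-8.86]'

```text
clock: 13.42
tcp_pos: [0.5494, 0.4129, 0.3405]
ee_rot: [[0.94, 0.002, 0.341], [-0.341, -0.004, 0.94], [0.003, -1.0, -0.003]]
force: [0.4, 1.2, -3.0]
width: 0.653
grip_force: 64.1
```

play_rows --rows '[0,0,0,0,-1.56,0,-8.86,0,0,0,0,-1.56,0,-8.86,0,0,0,0,-1.56,0,-8.86,0,0,0,0,-1.56,0,-8.86,0,0,0,0,-1.56,0,-8.86]'

```text
clock: 14.05
tcp_pos: [0.5493, 0.4129, 0.3406]
ee_rot: [[0.689, 0.614, 0.385], [-0.194, -0.355, 0.914], [0.698, -0.705, -0.126]]
force: [-0.3, 0.1, -4.1]
width: 0.657
grip_force: 64.0
```

play_rows --rows '[0,0,0,0,-1.56,0,-8.86,0,0,0,0,-1.56,0,-8.86,0,0,0,0,-1.56,0,-8.86,0,0,0,0,-1.56,0,-8.86,0,0,0,0,-1.56,0,-8.86]'

```text
clock: 14.68
tcp_pos: [0.5493, 0.413, 0.3406]
ee_rot: [[0.085, 0.867, 0.491], [0.154, -0.498, 0.853], [0.984, 0.003, -0.176]]
force: [0.5, 1.1, -2.8]
width: 0.654
grip_force: 64.0
```

play_rows --rows '[0,0,0,0,0,0,0]'

```text
clock: 14.8
tcp_pos: [0.5489, 0.4132, 0.3405]
ee_rot: [[0.091, 0.867, 0.49], [0.15, -0.498, 0.854], [0.984, -0.004, -0.176]]
force: [0.5, 0.3, -3.2]
width: 0.659
grip_force: 64.0
```

```bash
python3 ob.py;python3 - <<'E'
from plan import *
d=np.radians
s=plan([.64,.05,.34],Rt(d(52),d(10)),10)
R=Rt(d(40),d(10)); 
# bottle base in tool frame at grasp
Rg=np.array([[0.089,0.866,0.492],[0.149,-0.5,0.853],[0.985,-0.002,-0.174]]);b=Rg.T@(np.array([.517,.4068,0])-[.5188,.4119,.0803]);print("base in tool",b.round(4))
T=np.array([.575,-.3225,.071])-R@b;print("place tcp",T)
s=plan(T+[0,0,.12],R,12,*s)
s=plan(T,R,6,*s)
E
```

```text
14.8 [0.2447, -0.0343, 2.1226, 1.8253, 0.8234, -0.5419] [0.5489, 0.4132, 0.3405] [[0.091, 0.867, 0.49], [0.15, -0.498, 0.854], [0.984, -0.004, -0.176]] [ 0.5  0.3 -3.2] 0.6588500902219591 63.97939145565033
10 rows: [-0.0044, 0.0277, -0.0249] [-0.8, 0.01, 0.12]
  end [0.6401 0.0497 0.3401] q [-0.46  0.04  2.05  1.52  1.31 -0.49] margin 0.33 speed 0.22 [[0.56, 0.38, 0.34], [0.58, 0.31, 0.34], [0.6, 0.23, 0.34], [0.62, 0.16, 0.34], [0.63, 0.09, 0.34]]
base in tool [-0.08    0.0012  0.0087]
place tcp [ 0.57831277 -0.31821669  0.15131703]
12 rows: [-0.0101, 0.0174, -0.0244] [-0.99, 0.0, 0.17]
  end [ 0.5787 -0.3178  0.2718] q [-1.03  0.34  1.84  1.34  1.59 -0.63] margin 0.43 speed 0.16 [[0.64, 0.02, 0.33], [0.63, -0.07, 0.32], [0.61, -0.17, 0.3], [0.59, -0.26, 0.28]]
6 rows: [-0.0198, 0.0, 0.0034] [0.0, 0.01, 0.0]
  end [ 0.5783 -0.3182  0.1513] q [-1.03  0.54  1.84  1.34  1.55 -0.82] margin 0.63 speed 0.1 [[0.58, -0.32, 0.25], [0.58, -0.32, 0.23], [0.58, -0.32, 0.21], [0.58, -0.32, 0.19], [0.58, -0.32, 0.17], [0.58, -0.32, 0.15]]
```

play_rows --rows '[0,-0.0044,0.0277,-0.0249,-0.8,0,0.12,0,-0.0044,0.0277,-0.0249,-0.8,0,0.12,0,-0.0044,0.0277,-0.0249,-0.8,0,0.12,0,-0.0044,0.0277,-0.0249,-0.8,0,0.12,0,-0.0044,0.0277,-0.0249,-0.8,0,0.12]'

```text
clock: 15.42
tcp_pos: [0.6015, 0.2315, 0.3407]
ee_rot: [[0.101, 0.829, 0.55], [0.144, -0.559, 0.817], [0.984, -0.003, -0.176]]
force: [0.0, -0.4, -2.1]
width: 0.655
grip_force: 65.4
```

play_rows --rows '[0,-0.0044,0.0277,-0.0249,-0.8,0,0.12,0,-0.0044,0.0277,-0.0249,-0.8,0,0.12,0,-0.0044,0.0277,-0.0249,-0.8,0,0.12,0,-0.0044,0.0277,-0.0249,-0.8,0,0.12,0,-0.0044,0.0277,-0.0249,-0.8,0,0.12]'

```text
clock: 16.05
tcp_pos: [0.6403, 0.048, 0.341]
ee_rot: [[0.11, 0.788, 0.606], [0.138, -0.616, 0.776], [0.984, -0.001, -0.176]]
force: [0.2, -0.3, -3.2]
width: 0.657
grip_force: 65.4
```

play_rows --rows '[0,-0.01,0.0174,-0.0244,-1,0,0.17,0,-0.01,0.0174,-0.0244,-1,0,0.17,0,-0.01,0.0174,-0.0244,-1,0,0.17,0,-0.01,0.0174,-0.0244,-1,0,0.17,0,-0.01,0.0174,-0.0244,-1,0,0.17]'

```text
clock: 16.68
tcp_pos: [0.6237, -0.1065, 0.3133]
ee_rot: [[0.121, 0.73, 0.673], [0.128, -0.683, 0.719], [0.984, -0.001, -0.176]]
force: [-0.2, -0.2, -2.7]
width: 0.652
grip_force: 65.5
```

play_rows --rows '[0,-0.01,0.0174,-0.0244,-1,0,0.17,0,-0.01,0.0174,-0.0244,-1,0,0.17,0,-0.01,0.0174,-0.0244,-1,0,0.17,0,-0.01,0.0174,-0.0244,-1,0,0.17,0,-0.01,0.0174,-0.0244,-1,0,0.17]'

```text
clock: 17.3
tcp_pos: [0.5937, -0.2592, 0.2857]
ee_rot: [[0.131, 0.667, 0.734], [0.117, -0.745, 0.656], [0.984, 0.0, -0.176]]
force: [-0.5, -0.1, -2.6]
width: 0.656
grip_force: 65.4
```

play_rows --rows '[0,-0.01,0.0174,-0.0244,-1,0,0.17,0,-0.01,0.0174,-0.0244,-1,0,0.17,0,0,0,0,0,0,0,0,0,0,0,0,0,0]'

```text
clock: 17.8
tcp_pos: [0.5783, -0.318, 0.2747]
ee_rot: [[0.134, 0.641, 0.756], [0.114, -0.768, 0.63], [0.984, 0.002, -0.176]]
force: [0.5, 0.0, -2.6]
width: 0.654
grip_force: 65.4
```

```bash
python3 ob.py;python3 - <<'E'
from plan import *
from h import *
d=np.radians;R=Rt(d(40),d(10));o=get_obs();R0=np.array(o['ee_rot']);p0=np.array(o['tcp_pos'])
b=np.array([-.08,.0012,.0087]);print("bottle base now",p0+R0@b,"axis",R0@[.985,0,-.174])
print("cap exp",p0+R0@(b+.15*np.array([.985,0,-.174])))
im,dd=get_image("top");P=cloud("top",dd);c=p0+R0@(b+.15*np.array([.985,0,-.174]))
m=(abs(P[...,2]-c[2])<.012)&(np.hypot(P[...,0]-c[0],P[...,1]-c[1])<.04);Q=P[m];print("cap seen",((Q.min(0)+Q.max(0))/2).round(4),np.ptp(Q,axis=0).round(3),len(Q))
cv2.imwrite("pics/t5.png",cv2.resize(im[130:330,340:600,::-1],(780,600)))
E
```

```text
17.8 [-1.0263, 0.3379, 1.8372, 1.3404, 1.5924, -0.6217] [0.5783, -0.318, 0.2747] [[0.134, 0.641, 0.756], [0.114, -0.768, 0.63], [0.984, 0.002, -0.176]] [ 0.5  0.  -2.6] 0.6542627316013949 65.44087842106819
bottle base now [ 0.57491184 -0.32250609  0.19440028] axis [2.80572055e-04 2.21934897e-03 1.00024797e+00]
cap exp [ 0.57495392 -0.32217319  0.34443748]
cap seen [ 0.5752 -0.3189  0.3411] [0.039 0.04  0.017] 463
```

View pics/t5.png

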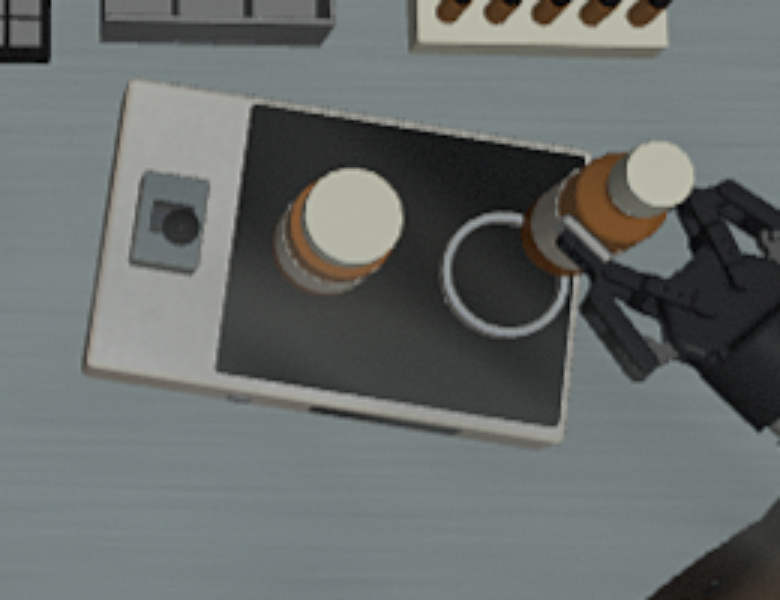

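The bottle hangs upright and its base lines up with the collar; the offset in the picture, cap at (655,175) against ring at (508,275), is parallax. Lowering it now.

play_rows --rows '[0,-0.0207,0,0.0037,0,0,0,0,-0.0207,0,0.0037,0,0,0,0,-0.0207,0,0.0037,0,0,0,0,-0.0207,0,0.0037,0,0,0,0,-0.0207,0,0.0037,0,0,0]'

```text
clock: 18.48
tcp_pos: [0.5786, -0.3182, 0.1678]
ee_rot: [[0.133, 0.64, 0.757], [0.114, -0.768, 0.63], [0.984, 0.002, -0.176]]
force: [-0.6, 0.3, -2.8]
width: 0.658
grip_force: 65.5
```

play_rows --rows '[0,-0.006,0,0.001,0,0,0,0,0,0,0,0,0,0]'

```text
clock: 18.73
tcp_pos: [0.5786, -0.3185, 0.1631]
ee_rot: [[0.133, 0.64, 0.757], [0.114, -0.768, 0.63], [0.985, 0.003, -0.175]]
force: [0.1, -0.6, -3.4]
width: 0.657
grip_force: 65.4
```

play_rows --rows '[0,-0.004,0,0.0007,0,0,0,0,-0.003,0,0.0005,0,0,0,0,0,0,0,0,0,0]'

```text
clock: 19.1
tcp_pos: [0.5786, -0.3184, 0.1565]
ee_rot: [[0.133, 0.64, 0.757], [0.115, -0.768, 0.63], [0.984, 0.004, -0.176]]
force: [-0.0, -0.3, -3.1]
width: 0.658
grip_force: 65.4
```

play_rows --rows '[0,-0.003,0,0.0005,0,0,0,0,-0.001,0,0.0002,0,0,0,0,0,0,0,0,0,0]'

```text
clock: 19.48
tcp_pos: [0.5785, -0.3184, 0.1522]
ee_rot: [[0.133, 0.64, 0.757], [0.115, -0.768, 0.63], [0.984, 0.003, -0.175]]
force: [-0.1, -0.3, -2.8]
width: 0.655
grip_force: 65.4
```

play_rows --rows '[0,-0.001,0,0.0002,0,0,0,0,0,0,0,0,0,0]'

```text
clock: 19.73
tcp_pos: [0.5786, -0.3184, 0.1513]
ee_rot: [[0.133, 0.64, 0.757], [0.115, -0.768, 0.63], [0.984, 0.003, -0.176]]
force: [0.5, -0.3, -2.9]
width: 0.656
grip_force: 65.4
```

play_rows --rows '[0,-0.001,0,0.0002,0,0,0,0,0,0,0,0,0,0]'

```text
clock: 19.98
tcp_pos: [0.5786, -0.3185, 0.1505]
ee_rot: [[0.132, 0.64, 0.757], [0.115, -0.768, 0.63], [0.985, 0.003, -0.175]]
force: [-0.3, -0.1, -2.1]
width: 0.656
grip_force: 65.5
```

play_rows --rows '[0,-0.001,0,0.0002,0,0,0,0,0,0,0,0,0,0]'

```text
clock: 20.23
tcp_pos: [0.5787, -0.3185, 0.1504]
ee_rot: [[0.131, 0.641, 0.757], [0.114, -0.768, 0.63], [0.985, 0.004, -0.173]]
force: [-1.2, -0.4, 1.5]
width: 0.659
grip_force: 65.5
```

play_rows --rows '[0,-0.001,0,0.0002,0,0,0,0,0,0,0,0,0,0]'

```text
clock: 20.48
tcp_pos: [0.5788, -0.3185, 0.1504]
ee_rot: [[0.129, 0.641, 0.756], [0.113, -0.767, 0.631], [0.985, 0.004, -0.172]]
force: [-2.7, 0.5, 5.7]
width: 0.655
grip_force: 65.6
```

play_rows --rows '[0.72,0,0,0,0,0,0,0.78,0,0,0,0,0,0,1,0,0,0,0,0,0,1,0,0,0,0,0,0,1,0,0,0,0,0,0]'

```text
clock: 21.1
tcp_pos: [0.5786, -0.3184, 0.1482]
ee_rot: [[0.133, 0.64, 0.757], [0.115, -0.768, 0.63], [0.984, 0.003, -0.176]]
force: [0.2, -0.1, -0.3]
width: 1.005
grip_force: 0.0
```

```bash
python3 ob.py;python3 - <<'E'
from plan import *
from h import *
d=np.radians
o=get_obs();R0=np.array(o['ee_rot']);p0=np.array(o['tcp_pos']);h=R0[:,2]*[1,1,0];h/=np.linalg.norm(h)
s=plan(p0-.12*h+[0,0,.01],R0,6)
im,dd=get_image("top");P=cloud("top",dd)
m=(P[...,2]>.205)&(P[...,2]<.226)&(np.hypot(P[...,0]-.575,P[...,1]+.32)<.035);Q=P[m];print("cap",((Q.min(0)+Q.max(0))/2).round(4),np.ptp(Q,axis=0).round(3))
E
```

```text
21.1 [-1.0262, 0.5418, 1.8429, 1.3416, 1.5437, -0.8273] [0.5786, -0.3184, 0.1482] [[0.133, 0.64, 0.757], [0.115, -0.768, 0.63], [0.984, 0.003, -0.176]] [ 0.2 -0.1 -0.3] 1.0054008002117976 0.0
6 rows: [-0.0019, -0.0, -0.02] [0.0, 0.0, 0.0]
  end [ 0.4863 -0.3953  0.158 ] q [-1.22  0.54  1.82  1.2   1.68 -0.84] margin 0.64 speed 0.09 [[0.56, -0.33, 0.15], [0.55, -0.34, 0.15], [0.53, -0.36, 0.15], [0.52, -0.37, 0.15], [0.5, -0.38, 0.16], [0.49, -0.4, 0.16]]
cap [ 0.5764 -0.3204  0.2151] [0.04  0.039 0.02 ]
```

play_rows --rows '[1,-0.002,0,-0.02,0,0,0,1,-0.002,0,-0.02,0,0,0,1,-0.002,0,-0.02,0,0,0,1,-0.002,0,-0.02,0,0,0,1,-0.002,0,-0.02,0,0,0]'

```text
clock: 21.78
tcp_pos: [0.5003, -0.3837, 0.1561]
ee_rot: [[0.133, 0.64, 0.757], [0.115, -0.769, 0.629], [0.984, 0.003, -0.176]]
force: [-0.5, -0.1, -0.1]
width: 1.001
grip_force: 0.0
```

play_rows --rows '[1,-0.002,0,-0.02,0,0,0,1,0,0,0,0,0,0]'

```text
clock: 22.02
tcp_pos: [0.4853, -0.397, 0.1578]
ee_rot: [[0.133, 0.638, 0.758], [0.115, -0.77, 0.628], [0.984, 0.004, -0.176]]
force: [-0.3, 0.6, 0.7]
width: 1.001
grip_force: 0.0
```

```bash
python3 ob.py;python3 - <<'E'
from plan import *
from h import *
im,dd=get_image("top");P=cloud("top",dd)
m=(P[...,2]>.205)&(P[...,2]<.226)&(np.hypot(P[...,0]-.575,P[...,1]+.32)<.035);Q=P[m];print("cap",((Q.min(0)+Q.max(0))/2).round(4),np.ptp(Q,axis=0).round(3))
m=(P[...,2]>.11)&(P[...,2]<.2)&(abs(P[...,0]-.6)<.06)&(abs(P[...,1]+.075)<.04);Q=P[m];print("ball",((Q.min(0)+Q.max(0))/2).round(4),np.ptp(Q,axis=0).round(3),Q[:,2].max(),len(Q))
cv2.imwrite("pics/t6.png",cv2.resize(im[130:330,340:600,::-1],(780,600)))
o=get_obs();R0=np.array(o['ee_rot']);p0=np.array(o['tcp_pos'])
s=plan(p0+[0,0,.16],R0,5)
y=np.array([.989,-.147,0]);R=np.c_[[.147,.989,0],y,[0,0,-1]];pv=np.array([.612,-.076,0])
a=pv-.085*y+[0,0,.26]
s=plan(a,R,14,*s)
s=plan(pv-.085*y+[0,0,.151],R,4,*s)
s=plan(pv+.0085*y+[0,0,.151],R,8,*s)
E
```

```text
22.025 [-1.2198, 0.5413, 1.8185, 1.2033, 1.678, -0.8435] [0.4853, -0.397, 0.1578] [[0.133, 0.638, 0.758], [0.115, -0.77, 0.628], [0.984, 0.004, -0.176]] [-0.3  0.6  0.7] 1.001340264367872 0.0
cap [ 0.5762 -0.3204  0.2153] [0.039 0.039 0.02 ]
ball [ 0.5877 -0.0713  0.1576] [0.025 0.023 0.019] 0.16706107529901595 119
5 rows: [0.0315, 0.0001, -0.0056] [0.0, 0.0, 0.0]
  end [ 0.4858 -0.396   0.3176] q [-1.22  0.3   1.79  1.24  1.77 -0.59] margin 0.66 speed 0.15 [[0.49, -0.4, 0.19], [0.49, -0.4, 0.22], [0.49, -0.4, 0.25], [0.49, -0.4, 0.29], [0.49, -0.4, 0.32]]
14 rows: [0.0154, -0.0106, 0.019] [2.09, -5.43, -2.47]
  end [ 0.527  -0.0637  0.2597] q [-0.31 -0.04  1.91 -0.    1.27 -0.16] margin 0.57 speed 0.27 [[0.5, -0.37, 0.33], [0.52, -0.3, 0.35], [0.54, -0.22, 0.35], [0.54, -0.15, 0.32], [0.53, -0.08, 0.28]]
4 rows: [0.0001, 0.0002, 0.0272] [-0.01, 0.0, 0.01]
  end [ 0.5279 -0.0634  0.1509] q [-0.31  0.07  2.01 -0.    1.06 -0.16] margin 0.47 speed 0.14 [[0.53, -0.06, 0.23], [0.53, -0.06, 0.21], [0.53, -0.06, 0.18], [0.53, -0.06, 0.15]]
8 rows: [-0.0, 0.0117, -0.0] [0.0, 0.0, -0.0]
  end [ 0.6204 -0.0772  0.1509] q [-0.29  0.27  1.78 -0.    1.09 -0.14] margin 0.5 speed 0.08 [[0.54, -0.07, 0.15], [0.56, -0.07, 0.15], [0.59, -0.07, 0.15], [0.61, -0.08, 0.15]]
```

View pics/t6.png

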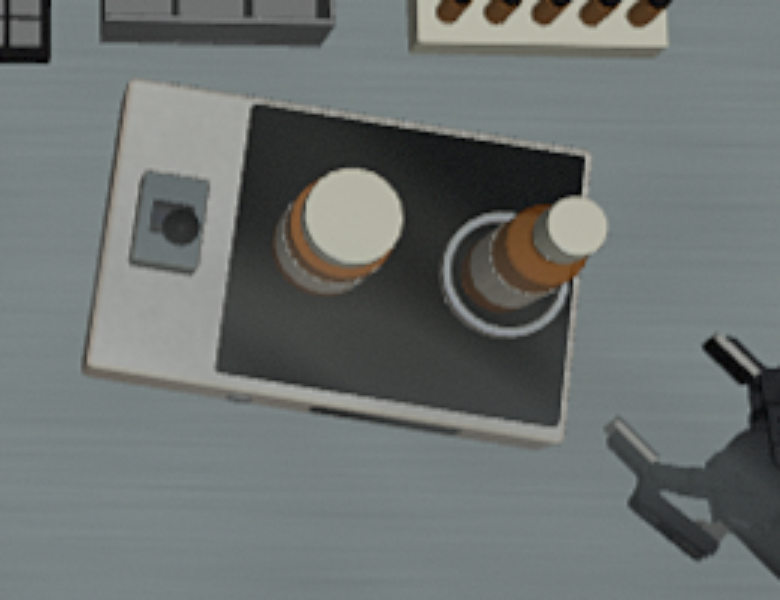

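The bottle stands upright inside the collar, base at about (500,275) within the ring at (508,275). The gripper is clear and the jar hasn't moved. Closing the fingers and heading for the lever ball at (180,225).

play_rows --rows '[1,0.0315,0,-0.0056,0,0,0,1,0.0315,0,-0.0056,0,0,0,1,0.0315,0,-0.0056,0,0,0,0,0.0315,0,-0.0056,0,0,0,0,0.0315,0,-0.0056,0,0,0]'

```text
clock: 22.7
tcp_pos: [0.4864, -0.3938, 0.3183]
ee_rot: [[0.133, 0.641, 0.756], [0.114, -0.767, 0.631], [0.985, 0.003, -0.175]]
force: [1.3, -0.6, -0.6]
width: 0.602
grip_force: 0.0
```

play_rows --rows '[0,0.0154,-0.0106,0.019,2.09,-5.43,-2.47,0,0.0154,-0.0106,0.019,2.09,-5.43,-2.47,0,0.0154,-0.0106,0.019,2.09,-5.43,-2.47,0,0.0154,-0.0106,0.019,2.09,-5.43,-2.47,0,0.0154,-0.0106,0.019,2.09,-5.43,-2.47]'

```text
clock: 23.32
tcp_pos: [0.5284, -0.273, 0.3514]
ee_rot: [[0.283, 0.807, 0.518], [0.564, -0.577, 0.591], [0.776, 0.125, -0.618]]
force: [0.7, 0.2, -1.0]
width: -0.002
grip_force: 0.0
```

play_rows --rows '[0,0.0154,-0.0106,0.019,2.09,-5.43,-2.47,0,0.0154,-0.0106,0.019,2.09,-5.43,-2.47,0,0.0154,-0.0106,0.019,2.09,-5.43,-2.47,0,0.0154,-0.0106,0.019,2.09,-5.43,-2.47,0,0.0154,-0.0106,0.019,2.09,-5.43,-2.47]'

```text
clock: 23.95
tcp_pos: [0.543, -0.1454, 0.3212]
ee_rot: [[0.269, 0.938, 0.22], [0.887, -0.33, 0.324], [0.376, 0.108, -0.92]]
force: [-0.5, 0.9, 0.2]
width: 0.0
grip_force: 0.0
```

play_rows --rows '[0,0.0154,-0.0106,0.019,2.09,-5.43,-2.47,0,0.0154,-0.0106,0.019,2.09,-5.43,-2.47,0,0.0154,-0.0106,0.019,2.09,-5.43,-2.47,0,0.0154,-0.0106,0.019,2.09,-5.43,-2.47,0,0,0,0,0,0,0]'

```text
clock: 24.58
tcp_pos: [0.5257, -0.0594, 0.2576]
ee_rot: [[0.14, 0.99, -0.005], [0.99, -0.14, 0.002], [0.001, -0.005, -1.0]]
force: [0.3, -1.0, -0.3]
width: 0.002
grip_force: 0.0
```

```bash
python3 ob.py;python3 - <<'E'
from plan import *
y=np.array([.989,-.147,0]);R=np.c_[[.147,.989,0],y,[0,0,-1]];pv=np.array([.612,-.076,0])
s=plan(pv-.085*y+[0,0,.151],R,5)
s=plan(pv-.002*y+[0,0,.151],R,9,*s)
E
```

```text
24.575 [-0.3046, -0.0451, 1.9179, 0.0003, 1.2738, -0.1638] [0.5257, -0.0594, 0.2576] [[0.14, 0.99, -0.005], [0.99, -0.14, 0.002], [0.001, -0.005, -1.0]] [ 0.3 -1.  -0.3] 0.0015122126512471816 0.0
5 rows: [-0.0008, 0.0006, 0.0213] [-0.06, -0.01, 0.08]
  end [ 0.5278 -0.0637  0.1511] q [-0.31  0.07  2.01  0.    1.06 -0.16] margin 0.47 speed 0.11 [[0.53, -0.06, 0.24], [0.53, -0.06, 0.22], [0.53, -0.06, 0.19], [0.53, -0.06, 0.17], [0.53, -0.06, 0.15]]
9 rows: [0.0, 0.0092, 0.0] [0.0, -0.0, -0.0]
  end [ 0.6097 -0.0759  0.1511] q [-0.29  0.25  1.81  0.    1.09 -0.14] margin 0.5 speed 0.06 [[0.54, -0.07, 0.15], [0.56, -0.07, 0.15], [0.57, -0.07, 0.15], [0.59, -0.07, 0.15], [0.61, -0.08, 0.15]]
```

play_rows --rows '[0,-0.0008,0.0006,0.0213,0,0,0,0,-0.0008,0.0006,0.0213,0,0,0,0,-0.0008,0.0006,0.0213,0,0,0,0,-0.0008,0.0006,0.0213,0,0,0,0,-0.0008,0.0006,0.0213,0,0,0]'

```text
clock: 25.2
tcp_pos: [0.5295, -0.0676, 0.1532]
ee_rot: [[0.146, 0.989, 0.001], [0.989, -0.146, 0.0], [0.001, 0.001, -1.0]]
force: [-0.5, -0.8, 0.8]
width: 0.002
grip_force: 0.0
```

play_rows --rows '[0,0,0.0092,0,0,0,0,0,0,0.0092,0,0,0,0,0,0,0.0092,0,0,0,0,0,0,0.0092,0,0,0,0,0,0,0.0092,0,0,0,0]'

```text
clock: 25.82
tcp_pos: [0.5753, -0.0737, 0.1536]
ee_rot: [[0.145, 0.989, -0.001], [0.989, -0.145, -0.0], [-0.0, -0.001, -1.0]]
force: [-1.7, 0.7, 0.5]
width: 0.0
grip_force: 0.7
```

play_rows --rows '[0,0,0.0092,0,0,0,0,0,0,0.0092,0,0,0,0,0,0,0.0092,0,0,0,0,0,0,0.0092,0,0,0,0,0,0,0,0,0,0,0]'

```text
clock: 26.45
tcp_pos: [0.6117, -0.0791, 0.153]
ee_rot: [[0.145, 0.989, -0.0], [0.989, -0.145, -0.0], [-0.0, -0.0, -1.0]]
force: [0.0, 0.2, 0.1]
width: -0.002
grip_force: 0.0
```

play_rows --rows '[0,0,0.004,0,0,0,0,0,0,0.003,0,0,0,0,0,0,0,0,0,0,0]'

```text
clock: 26.82
tcp_pos: [0.6181, -0.08, 0.1532]
ee_rot: [[0.145, 0.989, -0.0], [0.989, -0.145, -0.0], [-0.0, -0.0, -1.0]]
force: [-1.1, -0.5, 0.7]
width: -0.004
grip_force: 0.1
```

play_rows --rows '[0,0,0.002,0,0,0,0,0,0,0,0,0,0,0]'

```text
clock: 27.08
tcp_pos: [0.62, -0.0803, 0.1532]
ee_rot: [[0.145, 0.989, -0.001], [0.989, -0.145, -0.0], [-0.0, -0.0, -1.0]]
force: [-0.4, 0.8, 0.2]
width: 0.004
grip_force: 0.2
```

play_rows --rows '[0,0,0.002,0,0,0,0,0,0,0,0,0,0,0]'

```text
clock: 27.32
tcp_pos: [0.6221, -0.0806, 0.1532]
ee_rot: [[0.145, 0.989, -0.0], [0.989, -0.145, -0.0], [-0.0, -0.0, -1.0]]
force: [-0.7, 0.0, 0.7]
width: -0.001
grip_force: 0.2
```

play_rows --rows '[0,0,0.002,0,0,0,0,0,0,0,0,0,0,0]'

```text
clock: 27.58
tcp_pos: [0.6228, -0.0807, 0.153]
ee_rot: [[0.145, 0.989, -0.004], [0.989, -0.145, 0.001], [-0.0, -0.005, -1.0]]
force: [-5.0, -0.4, 2.5]
width: -0.002
grip_force: 2.6
```

The lever has met its end stop, with the force rising at x≈0.623. One more nudge, then I'll back off.

play_rows --rows '[0,0,0.0015,0,0,0,0,0,0,0,0,0,0,0]'

```text
clock: 27.82
tcp_pos: [0.6231, -0.0807, 0.1529]
ee_rot: [[0.145, 0.989, -0.008], [0.989, -0.145, 0.001], [-0.0, -0.008, -1.0]]
force: [-9.2, 1.2, 4.6]
width: -0.001
grip_force: 4.8
```

play_rows --rows '[0,0,-0.015,0,0,0,0,0,0,-0.03,0,0,0,0,0,0,-0.03,-0.03,0,0,0,0,0,-0.03,-0.05,0,0,0,0,0,0,-0.05,0,0,0]'

```text
clock: 28.45
tcp_pos: [0.5202, -0.0654, 0.2843]
ee_rot: [[0.145, 0.989, -0.0], [0.989, -0.145, 0.0], [-0.0, -0.0, -1.0]]
force: [1.6, -0.6, -0.1]
width: -0.001
grip_force: 0.0
```

play_rows --rows '[0,0,0,-0.04,0,0,0,0,0,0,0,0,0,0,0,0,0,0,0,0,0]'

```text
clock: 28.82
tcp_pos: [0.5216, -0.0658, 0.3226]
ee_rot: [[0.145, 0.989, -0.001], [0.989, -0.145, 0.0], [-0.0, -0.001, -1.0]]
force: [1.1, -0.1, -0.7]
width: 0.001
grip_force: 0.0
```

```bash
python3 ob.py;python3 - <<'E'
from h import *
im,dd=get_image("top");P=cloud("top",dd)
def mid(z0,z1,x,y,r):
    m=(P[...,2]>z0)&(P[...,2]<z1)&(np.hypot(P[...,0]-x,P[...,1]-y)<r);Q=P[m];return ((Q.min(0)+Q.max(0))/2).round(4),len(Q)
print("cap",mid(.205,.226,.575,-.32,.035));print("ball",mid(.125,.18,.63,-.08,.05));print("jar",mid(.158,.175,.595,-.189,.05));print("slim",mid(.16,.18,.5626,.249,.04));print("beaker",mid(.085,.1,.57,.116,.05))
im,dd=get_image("scene");cv2.imwrite("pics/s7.png",im[:,:,::-1])
E
```

```text
28.825 [-0.3185, -0.0981, 1.8497, -0.0002, 1.3906, -0.1727] [0.5216, -0.0658, 0.3226] [[0.145, 0.989, -0.001], [0.989, -0.145, 0.0], [-0.0, -0.001, -1.0]] [ 1.1 -0.1 -0.7] 0.0006166102226019044 0.0
cap (array([ 0.5763, -0.3203,  0.2153]), 369)Traceback (most recent call last):
  File "<stdin>", line 5, in <module>
  File "<stdin>", line 4, in mid
    return umr_minimum(a, axis, None, out, keepdims, initial, where)
ValueError: zero-size array to reduction operation minimum which has no identity
```

Run:
```python
from h import *
im,dd=get_image("scene");cv2.imwrite("pics/s7.png",im[:,:,::-1]);P=cloud("scene",dd)
m=(P[...,2]>.135)&(P[...,2]<.18)&(np.hypot(P[...,0]-.62,P[...,1]+.078)<.055);Q=P[m]
print("ball",Q.mean(0).round(4),Q.min(0).round(3),Q.max(0).round(3),len(Q))
```

```text
ball [ 0.6501 -0.0765  0.1537] [ 0.636 -0.091  0.135] [ 0.66  -0.067  0.163] 115
```

View pics/s7.png

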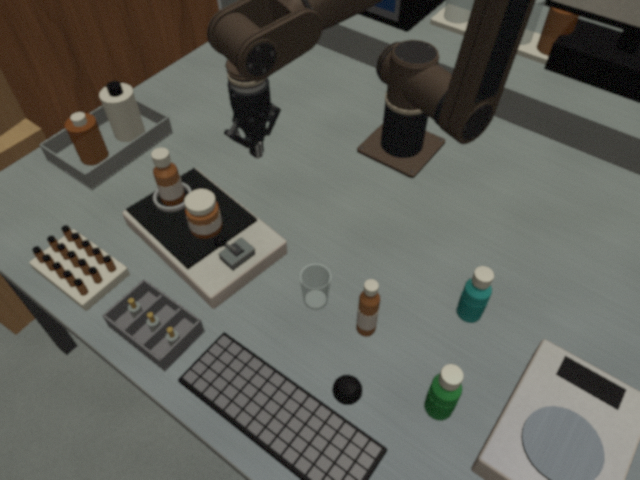

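The bottle stands in the collar at (168,185). The lever leans away, with its ball at about (222,240) and world x≈0.648, which matches the end stop. The jar, slim bottle and beaker haven't moved, and the arm touches nothing.

```bash
python3 -c "
from rig import *
print(sign_off())"
```

```text
the job is handed in; nothing more can be done
None
```

The job is handed in, at about 29 s of the 64 s: the amber bottle was inverted for over a second, set upright in the collar and released, then the lever was pushed to its far stop; the jar, slim bottle and beaker look unmoved in the final picture.

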